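# Load a cassette through the spring gate, bar the gate and swing in the hold-down arm

### The arm

A 7-joint arm with a two-finger parallel gripper is mounted at the origin on a cart in front of the work surface, level with it; the furniture and walls round the work are solid. World frame = base frame: x ahead of the robot, y to its left, z up, the work surface at z = 0. Lengths are in m, angles in rad, forces in N, time in s.
With the tool pointing down it reaches from about 0.4 to 0.85 m from the base axis. Payload 6.9 kg.
Tool frame: the origin (TCP) lies midway between the tips of the shut fingers; the grasp point (between the pads) lies 19 mm behind it; y points along the fingers, z is the direction in which the jaws open and shut, and the axes are right-handed (so a half turn about y gives the same grasp; the last joint's range is limited). The gripper opens to 85 mm and grips with 20 to 120 N. Pads are 22 mm wide; open, the fingers measure 114 mm over their backs; the gripper's body (76 mm by 85 mm) begins 54 mm behind the grasp point. The pads swing forward as they close: fully open they stand 13 mm farther back than shut.
Start: joints at [-1.028, 0.507, -0.238, 1.5, 0.126, 1.149, -0.155], TCP at [0.264, 0.566, 0.231] pointing down, gripper open.
Joint ranges: [-3.08, 3.08], [-0.24, 2.05], [-1.43, 1.35], [0, 2.5], [-1.52, 4.66], [0.17, 1.96], [-2.89, 2.89]. Speed limits (rad/s): [2.39, 2.39, 3.14, 3.14, 3.14, 3.14, 3.14].

### API

Orientations are given as a rotation vector (axis times angle).
In Python, from plant import arm gives the robot as it stands. Calls block until the motion is done:
- arm.move_ptp(position, orientation): joint-space move of the TCP to a pose.
- arm.move_straight(position, frame=None, vel=0.15): straight line of the TCP; frame=None keeps the orientation; vel is the mean speed in m/s.
- arm.movej(angles): joint-space move.
- arm.let_go() and arm.clamp(): open the fingers fully, or close them until they stop; the grip force is fixed at half the most.
- arm.dwell(seconds).
- arm.ik(position, orientation): joint angles nearest the present ones, or None.
- arm.camera(name): name is "side" or "top"; returns the picture (384x512x3 uint8, blue, green, red); there is no depth.
- arm.camera_params(name): a dict with "mtx" (3x3 intrinsics, pixels), "k1" (the pictures are not rectified: a ray, as slopes to the right and down, at radius r is drawn at 1 + k1 r^2 times it, then the intrinsics apply), "R" (3x3) and "t" (3): a world point X has camera coordinates R X + t. Camera axes: x right, y down, z forward; pixel columns grow to the right and rows downward; lengths in m; the calibration is good to about 2 mm. A picture is of the moment at which its call begins. camera_params takes no time and is no camera call.
A pose or a line that the arm cannot do raises arm.Unreachable and nothing moves.
- arm.finish_job(): hands the job in, once; it reports no verdict.
Trained networks look in the newest picture that a camera, given by its name, has taken for a name from the list of things; names that differ only in an ending like _2 or _b are one class to them, and where a whole thing is asked for, a point or a joint stands for the part that bears it (a point fixed in the world has none). Each returns a list of dicts, best first, with "conf" (0 to 1); they miss things now and then, are a little off and sometimes report something else, mostly with a low value. They report only what shows in the picture. A call takes as long as a camera call.
- arm.boxes_of(query, camera): "centre" ([column, row] in pixels, amid what is visible of it).
- arm.trace(query, camera): "pixels" (384x512 bool, what is visible of it) and "centre" ([column, row] in pixels, amid what is visible of it).
Readings, each from a call of its own:
- arm.read_clock(): time.
- arm.read_q(): joint angles.
- arm.read_qvel(): joint speeds.
- arm.read_joint_torque(): joint torques, N m.
- arm.read_ee_pos(): TCP position.
- arm.read_tcp_rot(): TCP orientation.
- arm.read_force(): force on the tool from outside, world axes, zero at the start.
- arm.read_moment(): the same for the moment, N m.
- arm.read_gripper_width(): opening from 0.0 (shut) to 1.0 (fully open).
Only numpy, scipy, OpenCV 4.12 (cv2) and the standard library are available. Lean on these libraries where they do the work, as an engineer would, in place of code of your own. Each camera call takes 0.05 s, during which the arm holds its last target.

### The job

Load the grey cassette into the gated bay: set it down in the mouth of the lane and push it along the desk, nose first through the spring gate (not over the top of it), fully home against the back stop, so that the gate springs shut behind it. Then turn the gate bar to its stop so that it bars the gate, and after that swing the hold-down arm, which the bar blocks until it is set, to its stop over the cassette. Leave the tin, the pitch block and the wooden offcut where they stand.

Things in the scene. Friction and masses are not known exactly. Their poses are not given: they have to be found in the camera images.
- cassette: Closed grey box 110 long (its x) x 58 wide (y) x 30 high, dark bands across it; on top a black upright grip rib in the middle, 60 long (x) x 16 wide (y), from 30 to 68 above the underside. 0.2 to 0.4 kg, loose. Origin: centre of the underside; z up. Both ends are alike. To its left a lamp shade hangs 0.44 m above the desk.
- bay: Grey bay, 245 x 175 mm, fixed on the desk. Origin: on the desk, in the middle of the gateway; its +x is the way in, z up. An open-topped lane (the desk is its floor) runs from the mouth to the back stop. A flat deck on the -y side (28 high, out to y = -122) carries two cranks, whose flat arms lie 34 to 42 above the desk.
- mouth (a point): Middle of the mouth of the lane on the desk, at x = -43 mm, y = 0 in the bay's frame; axes as the bay's. The lane walls are 28 high, inner faces at y = -34 and y = +43; from x = 91 (bay frame) on the +y face is at y = +34, with a slanted lead-in before it.
- home (a point): Where the cassette's origin is when it is home, its nose at the back stop: x = 133, y = 0, on the desk, in the bay's frame (the stop's face is at x = 188); axes as the bay's. The lane leaves about 5 mm on either side of the cassette there.
- gate (a joint): Spring gate: a leaf 69 long, 5 thick, up to 44 high, across the lane at x = 0, hinged on an upright pin at y = +39 mm (bay frame). 0 = shut. It opens inwards only (positive, to 1.55 rad, lying along the +y wall) and springs back by itself with 0.5 N at its edge when shut, 2 N when open. It shuts only once the cassette's rear has passed about x = 70 mm.
- gate_bar (a joint): Gate bar: a crank with a fan-shaped plate on the deck beside the gate, turning about point bar_pivot. 0 = clear of the lane, handle towards the mouth; positive is counter-clockwise from above; stop at 1.309 rad, handle along the bay's -y, fan over the lane behind the shut leaf. Stays as left (about 1 N at the knob). Below about 1.05 rad its fan blocks the hold-down arm.
- hold_arm (a joint): Hold-down arm: a three-armed crank on the deck, turning about point hold_pivot. 0 = long arm clear of the lane; positive is counter-clockwise from above; stop at 1.309 rad, long arm over the rear corner of the cassette, knob 30 degrees from the bay's +x towards +y. Stays as left (about 1 N at the knob). Turns less than about 0.2 rad until the gate bar is set.
- bar_knob (a point): Centre of the top of the gate bar's round upright black knob, 16 in diameter, from 42 to 84 mm above the desk; moves on a circle of radius 40 mm about bar_pivot.
- hold_knob (a point): Centre of the top of the hold-down arm's round upright black knob, 16 in diameter, from 42 to 84 mm above the desk; moves on a circle of radius 40 mm about hold_pivot.
- bar_pivot (a point): Point on the gate bar's upright axis, 84 mm above the desk (fixed to the bay).
- hold_pivot (a point): Point on the hold-down arm's upright axis, 84 mm above the desk (fixed to the bay).
- tin: Bystander: round grey tin, 54 in diameter, 19 high. Origin: centre of the underside.
- pitch_block: Bystander: round wooden block with black pitch on top, 52 in diameter, 36 high. Origin: centre of the underside.
- offcut: Bystander: wooden offcut 50 x 58 x 26. Origin: centre of the underside.

How it is judged:
On the way, in this order (a step that is already met when the one before it is completed fails the run):
1. the cassette is in the gateway, down in the lane, holding the gate open (x of cassette in the frame of bay between -0.045 and 0.09 m and y of cassette in the frame of bay between -0.015 and 0.02 m and z of cassette in the frame of bay below 0.014 m and value of joint gate above 0.7 rad and angle between the x axis of cassette and the x axis of bay, either way round below 0.2 rad), for 0.1 s.
2. the cassette is home at the back stop and the gate has shut behind it (x of cassette in the frame of bay between 0.126 and 0.142 m and y of cassette in the frame of bay between -0.01 and 0.01 m and z of cassette in the frame of bay between -0.004 and 0.006 m and angle between the x axis of cassette and the x axis of bay, either way round below 0.12 rad and angle between cassette's own z axis and vertical below 0.1 rad and value of joint gate below 0.1 rad), for 0.2 s.
3. the gate bar is set across the shut gate (all of step 2 and value of joint gate_bar above 1.1 rad), for 0.2 s.
4. the hold-down arm is swung over the cassette (all of step 3 and value of joint hold_arm above 1.1 rad), for 0.2 s.
At the end, for the whole second after the job is handed in: The cassette lies at rest flat on the desk in the lane, within 7 mm of the back stop, within 10 mm of the lane's middle and in line with it to 0.12 rad; the gate is shut (below 0.1 rad); the gate bar and the hold-down arm are both turned to their stops (above 1.1 of 1.309 rad) (all of step 4 and linear speed of cassette below 0.02 m/s); the robot touches nothing.
It fails at once if the tin is moved by more than 30 mm (distance of tin from where it was at the start of the episode above 0.03 m).
It fails at once if the pitch block is moved by more than 30 mm (distance of pitch_block from where it was at the start of the episode above 0.03 m).
It fails at once if the wooden offcut is moved by more than 30 mm (distance of offcut from where it was at the start of the episode above 0.03 m).
It also fails if it takes over 61 s, if anything falls off the work surface, if the arm or the gripper's body presses on something with over 40 N, if the wrist force passes 120 N, or if a joint passes its speed limit or range.

## Working session

There is one attempt and no reset: what is moved stays moved. The work goes in short steps, each a Python script; the robot and the scene stay as the last script left them, time stands still between calls to the robot, and variables do not carry over. Pictures are saved under pics/ and viewed, and the job is handed in when it is done.

```bash
ls; mkdir -p pics
python3 - <<'E'
from plant import arm
import cv2,numpy as np
for c in ("side","top"):
    im=arm.camera(c); cv2.imwrite(f"pics/{c}0.png",im)
    p=arm.camera_params(c); print(c,{k:np.round(v,4).tolist() for k,v in p.items()})
    for q in ["cassette","bay","bar_knob","hold_knob","gate","tin","pitch_block","offcut"]:
        print(q,[(np.round(d["centre"]).tolist(),round(d["conf"],2)) for d in arm.boxes_of(q,c)][:3])
print(arm.read_clock(),arm.read_tcp_rot(),arm.read_ee_pos())
E
```

```text
pics
side {'mtx': [[430.777, 0.0, 246.6993], [0.0, 430.777, 185.746], [0.0, 0.0, 1.0]], 'k1': -0.1484, 'R': [[0.3346, -0.9421, 0.02], [-0.6624, -0.2503, -0.7061], [0.6703, 0.223, -0.7078]], 't': [-0.3085, 0.476, 0.5193]}
cassette [([170.0, 246.0], 0.66), ([312.0, 266.0], 0.39)]
bay [([315.0, 271.0], 0.58)]
bar_knob [([278.0, 256.0], 0.8), ([308.0, 272.0], 0.33)]
hold_knob [([317.0, 283.0], 0.58), ([278.0, 228.0], 0.22)]
gate [([280.0, 230.0], 0.54)]
tin [([202.0, 164.0], 0.61)]
pitch_block [([241.0, 176.0], 0.66)]
offcut [([299.0, 182.0], 0.56)]
top {'mtx': [[387.8068, 0.0, 259.6053], [0.0, 387.8068, 194.757], [0.0, 0.0, 1.0]], 'k1': 0.0339, 'R': [[0.0807, -0.9967, 0.0008], [-0.9669, -0.0785, -0.2427], [0.242, 0.0188, -0.9701]], 't': [-0.1377, 0.6364, 0.7777]}
cassette [([208.0, 249.0], 0.94)]
bay [([334.0, 247.0], 0.65)]
bar_knob [([308.0, 244.0], 0.66)]
hold_knob [([338.0, 261.0], 0.62)]
gate []
tin [([207.0, 150.0], 0.94)]
pitch_block [([245.0, 154.0], 0.6)]
offcut [([301.0, 150.0], 0.64)]
0.9 [-1.54349592  0.34261069 -0.34259859] [0.26442846 0.56630165 0.23128478]
```

View pics/side0.png

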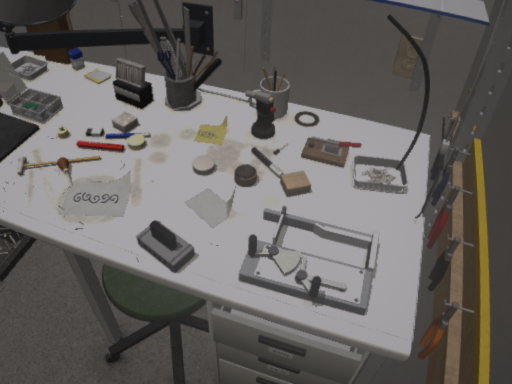

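View pics/top0.png

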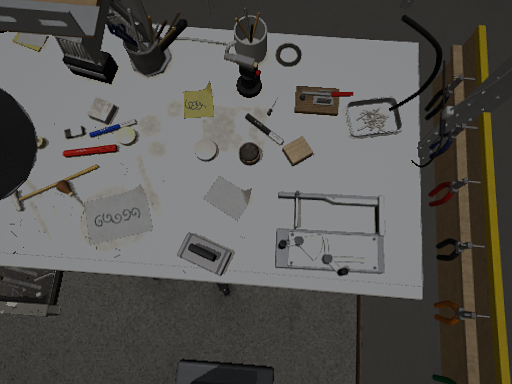

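Run:
```python
import cv2
a=cv2.imread("pics/top0.png")[190:330,150:410]; cv2.imwrite("pics/top0z.png",cv2.resize(a,None,fx=3,fy=3,interpolation=cv2.INTER_CUBIC))
a=cv2.imread("pics/side0.png")[170:340,110:370]; cv2.imwrite("pics/side0z.png",cv2.resize(a,None,fx=3,fy=3,interpolation=cv2.INTER_CUBIC))
```

```text
(no output)
```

View pics/top0z.png

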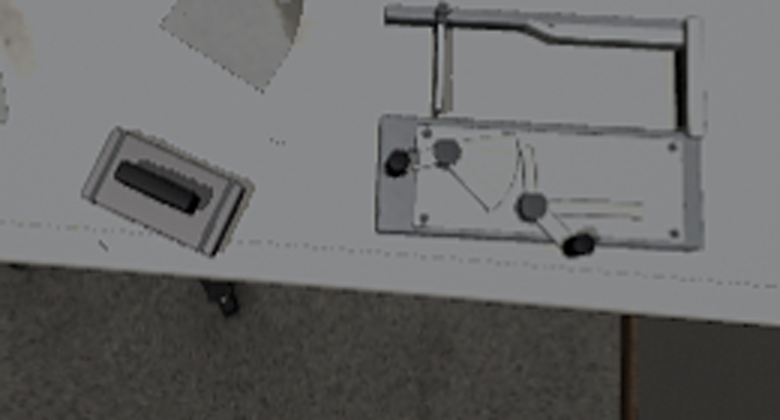

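View pics/side0z.png

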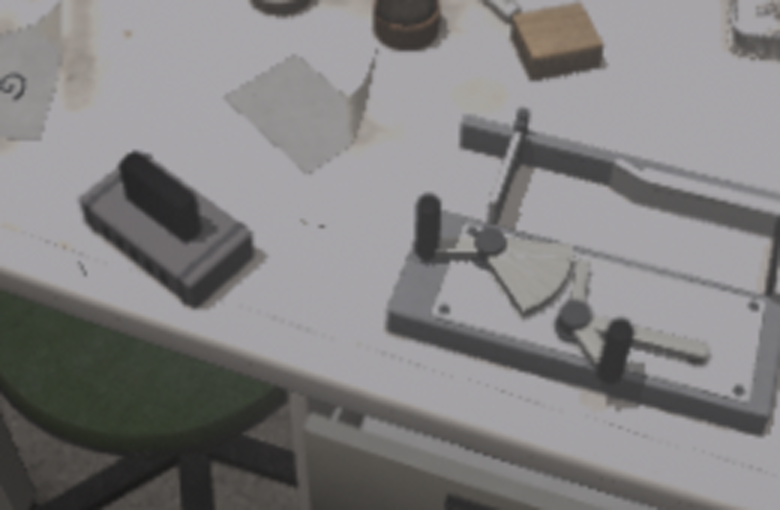

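Run:
```python
import cv2,numpy as np
def z(c,x,y,w,h,f,n):
    a=cv2.imread(f"pics/{c}0.png")[y:y+h,x:x+w]
    a=np.clip(255*(a/255.)**.7,0,255).astype(np.uint8)
    a=cv2.resize(a,None,fx=f,fy=f,interpolation=cv2.INTER_CUBIC)
    for i in range(0,w,10):
        cv2.line(a,(i*f,0),(i*f,6),(0,0,255),1)
        if i%20==0: cv2.putText(a,str(x+i),(i*f,18),0,.4,(0,0,255),1)
    for i in range(0,h,10):
        cv2.line(a,(0,i*f),(6,i*f),(0,0,255),1)
        if i%20==0: cv2.putText(a,str(y+i),(8,i*f+4),0,.4,(0,0,255),1)
    cv2.imwrite(f"pics/{n}.png",a)
z("top",265,180,130,100,6,"tb"); z("top",170,225,75,55,8,"tc")
z("side",235,205,150,105,5,"sb"); z("side",130,215,75,60,8,"sc")
```

```text
(no output)
```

View pics/tb.png

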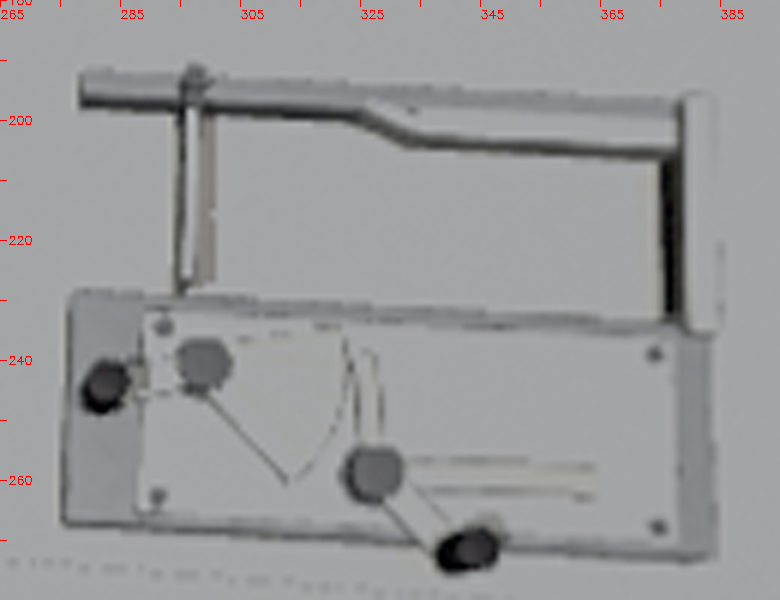

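View pics/sb.png

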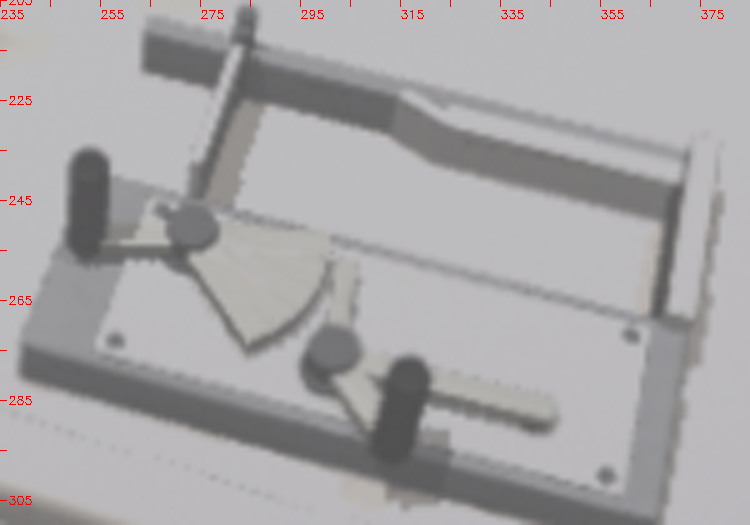

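View pics/tc.png

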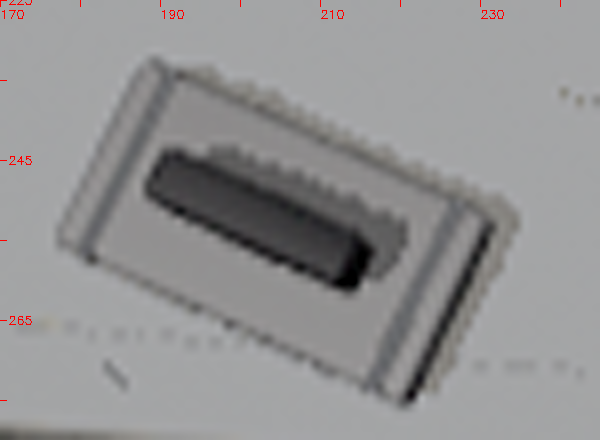

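View pics/sc.png

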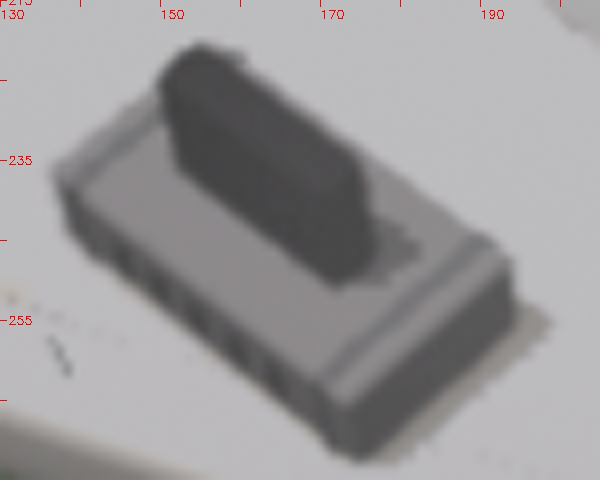

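```bash
cat > h.py <<'E'
from plant import arm
import numpy as np, cv2
from scipy.optimize import least_squares
P={c:arm.camera_params(c) for c in("side","top")}
def proj(c,X):
    p=P[c]; X=np.atleast_2d(X)@np.array(p["R"]).T+p["t"]; s=X[:,:2]/X[:,2:]
    s=s*(1+p["k1"]*(s**2).sum(1,keepdims=True)); m=np.array(p["mtx"])
    return s*[m[0,0],m[1,1]]+m[:2,2]
def ray(c,uv):
    p=P[c];m=np.array(p["mtx"]); d=(np.array(uv,float)-m[:2,2])/[m[0,0],m[1,1]]; s=d.copy()
    for _ in range(20): s=d/(1+p["k1"]*(s@s))
    R=np.array(p["R"]); return -R.T@p["t"], R.T@np.r_[s,1]
def atz(c,uv,z):
    o,d=ray(c,uv); return o+d*(z-o[2])/d[2]
def tri(uvt,uvs,):
    f=lambda X:np.r_[proj("top",X)[0]-uvt,proj("side",X)[0]-uvs]
    r=least_squares(f,atz("top",uvt,.05)); return r.x,np.abs(r.fun).max()
def w(pose,X):
    x,y,a=pose; X=np.atleast_2d(X); c,s=np.cos(a),np.sin(a)
    return np.c_[x+c*X[:,0]-s*X[:,1],y+s*X[:,0]+c*X[:,1],X[:,2]]
def fit(obs,p0):
    f=lambda p:np.concatenate([(proj(c,w(p,np.array(X)/1000))[0]-uv) for c,X,uv in obs])
    r=least_squares(f,p0,loss="soft_l1"); return r.x,r.fun.reshape(-1,2)
E
cat > fit0.py <<'E'
from h import *
T=lambda u,v:(265+u/6,180+v/6); S=lambda u,v:(235+u/5,205+v/5)
bo=[("top",(-43,-34,28),T(70,291)),("top",(-43,-122,28),T(64,520)),("top",(202,-122,28),T(710,555)),
("side",(-43,-122,28),S(22,345)),("side",(202,-122,28),S(660,520)),("side",(-43,43,28),S(145,35)),("side",(-43,43,0),S(143,70)),("top",(-43,43,28),T(80,101))]
c0=atz("top",(290,235),.028)
b,r=fit(bo,[c0[0],c0[1],-1.57]); print("bay",b,"\n",r.round(1).tolist())
T=lambda u,v:(170+u/8,225+v/8); S=lambda u,v:(130+u/8,215+v/8)
co=[("top",(-55,29,30),T(152,58)),("top",(-55,-29,30),T(62,243)),("top",(55,29,30),T(490,218)),("top",(55,-29,30),T(405,396)),
("side",(-55,29,30),(0,0)),("side",(-55,-29,30),S(58,178)),("side",(55,-29,30),S(338,404)),("side",(55,29,30),S(512,258)),("side",(55,-29,0),S(362,460)),("side",(55,29,0),S(512,327))]
co.pop(4)
c0=atz("top",(205,252),.03)
c,r=fit(co,[c0[0],c0[1],-2]); print("cas",c,"\n",r.round(1).tolist())
T=lambda u,v:(265+u/6,180+v/6); S=lambda u,v:(235+u/5,205+v/5)
R=lambda X:np.c_[np.cos(b[2])*(X[0]-b[0])+np.sin(b[2])*(X[1]-b[1]),-np.sin(b[2])*(X[0]-b[0])+np.cos(b[2])*(X[1]-b[1]),X[2]][0]
for n,t,s in [("bark",T(111,377),S(90,160)),("holdk",T(478,545),S(410,368)),("barp",T(205,362),S(193,225)),("holdp",T(374,472),S(334,345)),("gatepin",T(197,70),S(247,12))]:
    X,e=tri(t,s); print(n,X.round(4),e.round(2),"bay frame",R(X).round(4), "at z84:",R(atz("top",t,.084)).round(4))
for q,z in (("tin",.0),("pitch_block",.0),("offcut",.0)):pass
print("tin",atz("top",(207,150),.019).round(3),"pitch",atz("top",(250,152),.036).round(3),"off",atz("top",(297,150),.026).round(3))
E
python3 fit0.py
```

```text
bay [ 0.61692176 -0.17398687 -1.54534401] 
 [[0.7, 0.0], [-0.0, 0.9], [2.7, 1.5], [-1.5, -1.3], [0.9, -0.2], [-0.8, -1.5], [-1.1, 0.1], [0.5, -0.9]]
cas [ 0.51105508  0.02768327 -1.92288269] 
 [[-0.4, -0.2], [-1.1, -0.0], [0.8, 0.1], [0.1, 1.8], [-2.0, -2.0], [0.8, -0.2], [0.5, -0.5], [-0.6, 1.6], [1.5, -0.1]]
bark [ 0.5434 -0.1451  0.0819] 0.02 bay frame [-0.0307 -0.0728  0.0819] at z84: [-0.0308 -0.073   0.084 ]
holdk [ 0.496  -0.2773  0.0809] 0.39 bay frame [ 0.1002 -0.1235  0.0809] at z84: [ 0.0988 -0.1241  0.084 ]
barp [ 0.5574 -0.1827  0.0414] 0.38 bay frame [ 0.0072 -0.0598  0.0414] at z84: [ 0.0023 -0.0658  0.084 ]
holdp [ 0.5221 -0.2474  0.0423] 0.67 bay frame [ 0.071  -0.0966  0.0423] at z84: [ 0.0625 -0.101   0.084 ]
gatepin [ 0.6685 -0.1725  0.0441] 0.08 bay frame [-0.0002  0.0516  0.0441] at z84: [-0.0039  0.041   0.084 ]
tin [0.762 0.052 0.019] pitch [ 0.759 -0.054  0.036] off [ 0.777 -0.166  0.026]
```

```bash
cat > ov.py <<'E'
from h import *
def zoom(im,x,y,wd,h,f):
    a=im[y:y+h,x:x+wd]; a=np.clip(255*(a/255.)**.7,0,255).astype(np.uint8)
    return cv2.resize(a,None,fx=f,fy=f,interpolation=cv2.INTER_CUBIC)
BL=[[(-43,-34,28),(-43,-122,28),(202,-122,28),(202,-34,28),(-43,-34,28)],[(-43,-122,28),(-43,-122,0),(202,-122,0)],
[(-43,43,28),(70,43,28)],[(-43,43,0),(70,43,0)],[(91,34,28),(188,34,28)],[(91,34,0),(188,34,0),(188,-34,0)],[(188,34,28),(188,-34,28)],
[(0,39,44),(0,-30,44)],[(-43,53,28),(188,53,28)],[(0,39,44),(0,39,0)]]
CL=[[(-55,-29,30),(55,-29,30),(55,29,30),(-55,29,30),(-55,-29,30)],[(55,-29,30),(55,-29,0),(55,29,0),(55,29,30)],[(-55,-29,0),(55,-29,0)],[(-30,-8,68),(30,-8,68),(30,8,68),(-30,8,68),(-30,-8,68)]]
def over(im,c,rect,f,lines,name):
    x,y,wd,h=rect; a=zoom(im,x,y,wd,h,f)
    for pose,LL,col in lines:
        for L in LL:
            pts=[]
            for i in range(len(L)-1): pts.append(np.linspace(L[i],L[i+1],8))
            uv=proj(c,w(pose,np.concatenate(pts)/1000))
            cv2.polylines(a,[np.int32(((uv-[x,y]+.5)*f).round())],False,col,1)
    cv2.imwrite(f"pics/{name}.png",a)
E
cat > t.py <<'E'
from ov import *
b=[0.61692176,-0.17398687,-1.54534401];c=[0.51105508,0.02768327,-1.92288269]
for n,r,f in (("top",(165,180,225,100),3),("side",(130,200,250,120),3)):
    over(cv2.imread(f"pics/{n}0.png"),n,r,f,[(b,BL,(0,0,255)),(c,CL,(0,200,0))],"ov_"+n)
over(cv2.imread("pics/top0.png"),"top",(265,180,130,100),6,[(b,BL,(0,0,255))],"ov_topb")
E
python3 t.py
```

```text
(no output)
```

View pics/ov_topb.png

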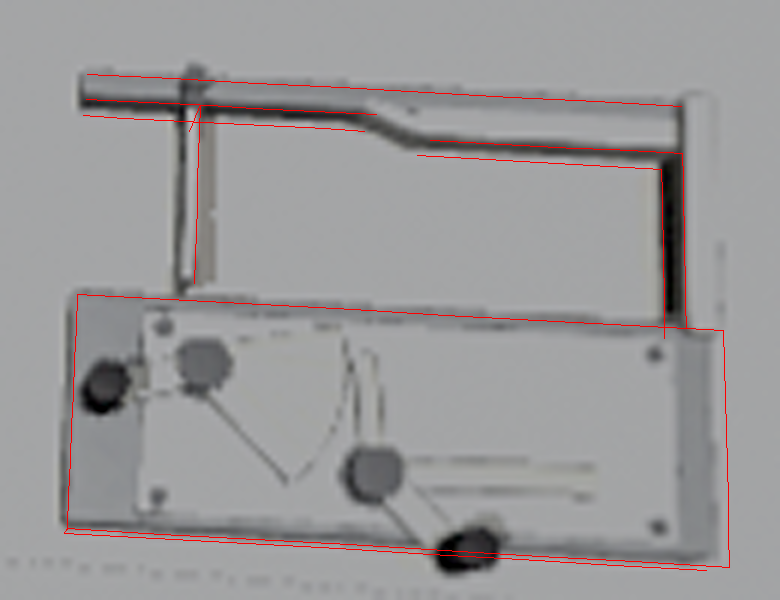

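View pics/ov_side.png

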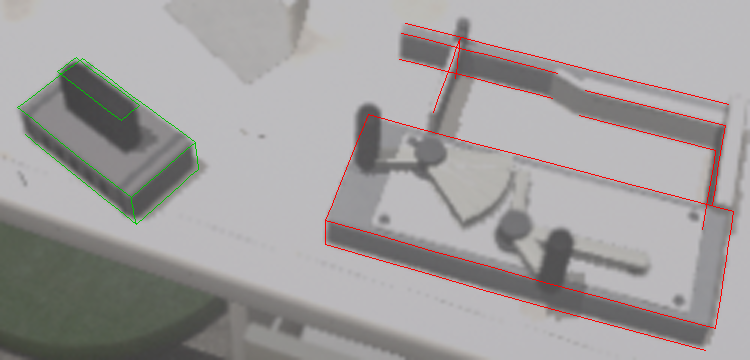

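View pics/ov_top.png

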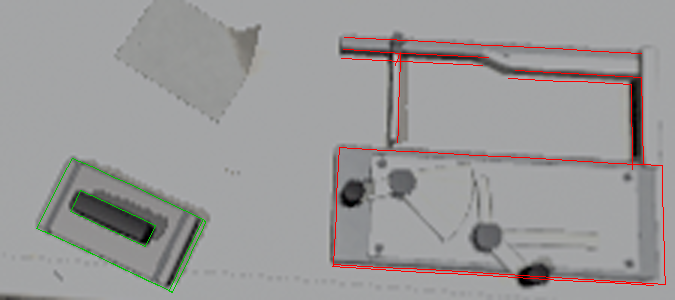

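```bash
cat > fit1.py <<'E'
from ov import *
T=lambda u,v:(264.5+u/6,179.5+v/6); S=lambda u,v:(234.5+u/5,204.5+v/5)
bt=[("top",(-43,-34,28),T(70,291)),("top",(-43,-122,28),T(64,522)),("top",(-43,43,28),T(80,101)),("top",(188,-34,28),T(683,326)),("top",(188,34,28),T(680,150)),("top",(188,34,0),T(660,160)),("top",(91,34,28),T(415,138))]
bs=[("side",(-43,-122,28),S(22,345)),("side",(-43,-122,0),S(18,378)),("side",(-43,-34,28),S(107,174)),("side",(-43,43,28),S(145,35)),("side",(-43,43,0),S(143,70)),("side",(188,-34,28),S(668,318)),("side",(188,34,28),S(683,185)),("side",(188,34,0),S(668,218)),("side",(91,34,28),S(440,120)),("side",(91,34,0),S(432,160))]
p0=[.617,-.174,-1.545]
for o in (bt,bs,bt+bs):
    b,r=fit(o,p0); print("bay",b.round(4),r.round(1).tolist())
T=lambda u,v:(169.5+u/8,224.5+v/8); S=lambda u,v:(129.5+u/8,214.5+v/8)
ct=[("top",(-55,29,30),T(152,58)),("top",(-55,-29,30),T(62,243)),("top",(55,29,30),T(490,218)),("top",(55,-29,30),T(405,396))]
cs=[("side",(-55,-29,30),S(58,178)),("side",(55,-29,30),S(338,404)),("side",(55,29,30),S(512,258)),("side",(55,-29,0),S(362,460)),("side",(55,29,0),S(512,327))]
for o in (ct,cs,ct+cs):
    c,r=fit(o,[.511,.0277,-1.92]); print("cas",c.round(4),r.round(1).tolist())
R=lambda X:np.c_[np.cos(b[2])*(X[0]-b[0])+np.sin(b[2])*(X[1]-b[1]),-np.sin(b[2])*(X[0]-b[0])+np.cos(b[2])*(X[1]-b[1]),X[2]][0]
T=lambda u,v:(264.5+u/6,179.5+v/6); S=lambda u,v:(234.5+u/5,204.5+v/5)
for n,t,s in [("bark",T(111,377),S(90,160)),("holdk",T(478,545),S(410,368)),("barp",T(205,362),S(193,225)),("holdp",T(374,472),S(334,345)),("gatepin",T(197,70),S(247,12))]:
    X,e=tri(t,s); print(n,X.round(4),e.round(2),"bay frame",R(X).round(4))
E
python3 fit1.py
```

```text
bay [ 0.6177 -0.1721 -1.5418] [[0.5, 0.2], [-0.1, 0.7], [0.1, -0.7], [-0.3, -0.4], [-0.5, -0.1], [-0.6, 0.8], [1.7, -0.3]]
bay [ 0.6171 -0.1746 -1.5359] [[-0.1, -0.4], [0.6, 1.1], [-3.3, -1.4], [-0.3, -0.9], [-0.5, 0.7], [-0.8, -0.8], [0.2, -0.9], [0.1, 0.7], [2.1, 0.6], [1.7, 1.0]]
bay [ 0.6175 -0.1735 -1.5388] [[1.1, 0.4], [0.7, 0.9], [0.7, -0.5], [0.4, -0.4], [0.1, -0.2], [-0.1, 0.7], [2.3, -0.2], [-0.7, -0.8], [0.0, 0.7], [-3.8, -1.8], [-0.6, -1.2], [-0.8, 0.4], [-1.3, -1.0], [-0.3, -1.0], [-0.4, 0.7], [1.7, 0.4], [1.3, 0.9]]
cas [ 0.5128  0.0287 -1.9162] [[-0.4, -0.4], [-0.9, -0.1], [1.0, -0.4], [0.4, 1.4]]
cas [ 0.5106  0.0295 -1.9107] [[-2.5, -1.3], [0.7, 0.1], [0.1, -0.4], [-0.7, 1.9], [1.2, -0.0]]
cas [ 0.512   0.029  -1.9241] [[-0.4, -0.2], [-1.1, -0.0], [0.8, 0.2], [-0.0, 1.9], [-1.8, -2.1], [0.8, -0.3], [0.5, -0.5], [-0.5, 1.5], [1.6, -0.2]]
bark [ 0.5444 -0.1439  0.0817] 0.06 bay frame [-0.032  -0.0721  0.0817]
holdk [ 0.4969 -0.2763  0.0806] 0.37 bay frame [ 0.0988 -0.1238  0.0806]
barp [ 0.5584 -0.1814  0.0412] 0.35 bay frame [ 0.006  -0.0593  0.0412]
holdp [ 0.5231 -0.2463  0.0419] 0.64 bay frame [ 0.0697 -0.0966  0.0419]
gatepin [ 0.6696 -0.1712  0.0441] 0.03 bay frame [-0.0007  0.0521  0.0441]
```

```bash
cat >> h.py <<'E'
from scipy.spatial.transform import Rotation as Ro
BAY=np.array([.6175,-.1730,-1.540]); CAS=np.array([.512,.029,-1.918])
def rot(yaw):  # jaw (tool z) along world yaw, tool y down
    z=np.array([np.cos(yaw),np.sin(yaw),0]); y=np.array([0,0,-1.]); return Ro.from_matrix(np.c_[np.cross(y,z),y,z]).as_rotvec()
def bw(x,y,z,b=None): return w(BAY if b is None else b,[x,y,z])[0]
E
python3 - <<'E'
from h import *
print(Ro.from_rotvec(arm.read_tcp_rot()).as_matrix().round(3))
for z in(.44,.55): print([atz("top",p,z).round(3).tolist() for p in((36,150),(0,93),(0,200))])
print([atz("side",p,.44).round(3).tolist() for p in((0,20),(75,5))])
print("camtop",ray("top",(0,0))[0],"side",ray("side",(0,0))[0])
print("edge",atz("top",(200,270),0))
for yaw in (CAS[2]+np.pi/2,CAS[2]-np.pi/2):
  for z in(.25,.04): print(yaw,np.round(arm.ik([CAS[0],CAS[1],z],rot(yaw)),2))
for yaw in (BAY[2]+np.pi/2,BAY[2]-np.pi/2):
  for x in(-.1,.133): print(yaw,np.round(arm.ik(bw(x,0,.04),rot(yaw)),2))
E
```

```text
[[ 0.906 -0.     0.423]
 [-0.423  0.     0.906]
 [-0.    -1.     0.   ]]
[[0.591, 0.195, 0.44], [0.665, 0.257, 0.44], [0.523, 0.223, 0.44]]
[[0.555, 0.125, 0.55], [0.612, 0.173, 0.55], [0.503, 0.147, 0.55]]
[[0.541, 0.297, 0.44], [0.623, 0.203, 0.44]]
camtop [ 0.43822664 -0.1019091   0.90898306] side [ 0.07048132 -0.2873642   0.709849  ]
edge [0.47612954 0.03793331 0.        ]
-0.34720367320510337 [-0.35  0.33  0.33  1.77 -0.12  1.07 -0.32]
-0.34720367320510337 [-0.24  0.59  0.2   2.03 -0.21  0.54 -0.23]
-3.4887963267948967 [ 0.19  0.33 -0.41  1.76  0.15  1.08  2.53]
-3.4887963267948967 [ 0.22  0.62 -0.49  2.02  0.49  0.62  2.19]
0.030796326794896522 [-0.04  0.7   0.2   1.74 -0.2   0.72  0.29]
0.030796326794896522 [ 0.26  0.8   0.29  1.52 -0.28  0.86  0.68]
-3.1107963267948966 [ 0.44  0.76 -0.61  1.73  0.56  0.83  2.74]
-3.1107963267948966 [-0.09  1.08  1.15  1.52 -1.03  1.22 -1.88]
```

```bash
cat > a1.py <<'E'
from h import *
q0=arm.read_q()
th=np.arctan2(.566,.264); yaw0=np.arctan2(.906,.423)
r=.43; p=[r*np.cos(th),r*np.sin(th),.26]
q=arm.ik(p,rot(yaw0)); print("retract",np.round(q,2))
arm.movej(q); print(arm.read_ee_pos().round(3),arm.read_clock())
yaw=CAS[2]+np.pi/2
q2=np.array(q); q2[0]+= th-0.03
arm.movej(q2); print(arm.read_ee_pos().round(3),arm.read_clock())
arm.move_ptp([CAS[0],CAS[1],.14],rot(yaw)); print(arm.read_ee_pos().round(4),arm.read_q().round(2),arm.read_clock(),arm.read_force())
cv2.imwrite("pics/top1.png",arm.camera("top")); cv2.imwrite("pics/side1.png",arm.camera("side"))
E
python3 a1.py
```

```text
retract [-0.97  0.18 -0.27  1.93  0.06  1.04 -0.13]
[0.182 0.391 0.261] 1.7083
[0.43  0.014 0.26 ] 3.3583
[0.5116 0.0298 0.1403] [ 0.04  0.44 -0.22  1.92  0.13  0.8  -0.58] 4.0 [ 0.40032317  0.18918297 -0.25270362]
```

View pics/top1.png

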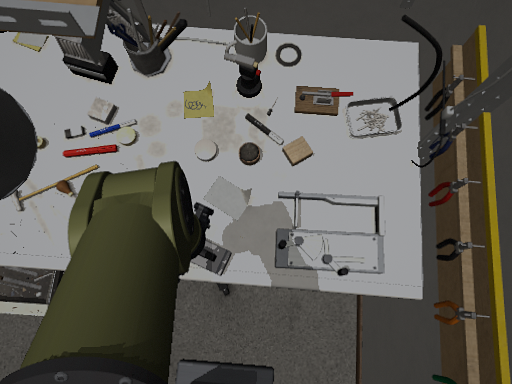

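View pics/side1.png

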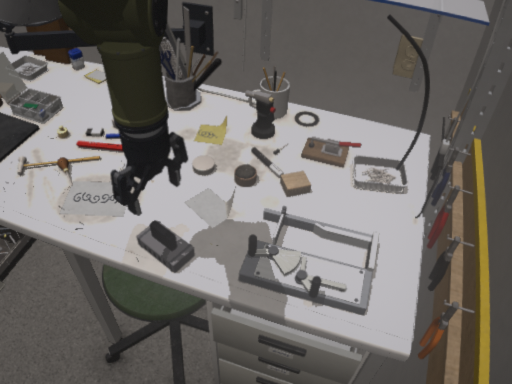

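```bash
cat > a2.py <<'E'
from h import *
print(proj("side",[CAS[0],CAS[1],.153]))
arm.move_straight([CAS[0],CAS[1],.040],vel=.12)
cv2.imwrite("pics/side2a.png",arm.camera("side"))
print(arm.read_force().round(2))
arm.clamp(); print("w",arm.read_gripper_width(),arm.read_force().round(2),arm.read_clock())
arm.move_straight([CAS[0],CAS[1],.070],vel=.1)
print("w",arm.read_gripper_width(),arm.read_force().round(2),arm.read_ee_pos().round(4),arm.read_clock())
cv2.imwrite("pics/side2.png",arm.camera("side"))
cv2.imwrite("pics/top2.png",arm.camera("top"))
E
python3 a2.py
python3 - <<'E'
import cv2,numpy as np
a=cv2.imread("pics/side2a.png")[150:290,80:240];b=cv2.imread("pics/side2.png")[150:290,80:240]
cv2.imwrite("pics/s2.png",cv2.resize(np.hstack([a,b]),None,fx=2.5,fy=2.5))
E
```

```text
[[155.87760248 197.88545741]]
[0.62 0.22 0.67]
w 0.17663024472230007 [-0.41 -0.11  1.29] 5.775
w 0.17924443543284527 [ 0.27 -0.44 -1.88] [0.512  0.0289 0.07  ] 6.225
```

View pics/s2.png

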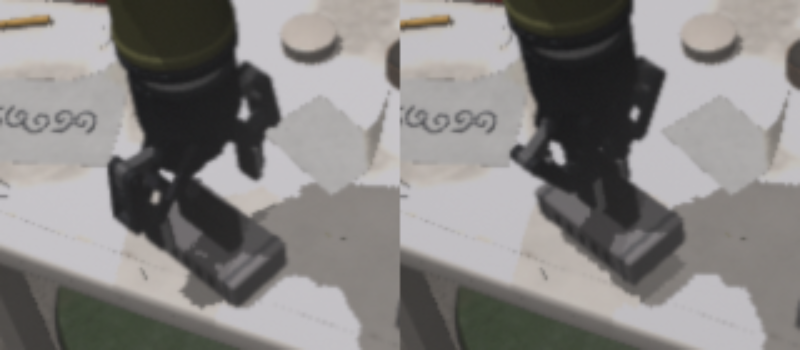

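```bash
cat > a3.py <<'E'
from h import *
yaw=BAY[2]+np.pi/2
arm.move_straight([CAS[0],CAS[1],.09],vel=.15)
arm.move_straight(bw(-.085,.002,.09),rot(yaw),vel=.15)
print("w",arm.read_gripper_width(),arm.read_force().round(2),arm.read_ee_pos().round(4),bw(-.085,.002,.09),arm.read_clock())
cv2.imwrite("pics/side3.png",arm.camera("side"))
cv2.imwrite("pics/top3.png",arm.camera("top"))
E
python3 a3.py
cat > t3.py <<'E'
from ov import *
import sys
k=sys.argv[1]; pose=[*bw(float(sys.argv[2]),float(sys.argv[3]),0)[:2],BAY[2]]; dz=float(sys.argv[4])
CZ=[[(p[0],p[1],p[2]+dz) for p in L] for L in CL]
over(cv2.imread(f"pics/side{k}.png"),"side",(170,170,200,140),4,[(BAY,BL,(0,0,255)),(pose,CZ,(0,220,0))],f"ovs{k}")
over(cv2.imread(f"pics/top{k}.png"),"top",(200,170,195,120),4,[(BAY,BL,(0,0,255)),(pose,CZ,(0,220,0))],f"ovt{k}")
E
python3 t3.py 3 -.085 .002 50
```

```text
w 0.17300691773091958 [ 0.15 -0.07 -1.61] [ 0.6163 -0.0871  0.0897] [ 0.61688178 -0.08797872  0.09      ] 7.8083
```

View pics/ovs3.png

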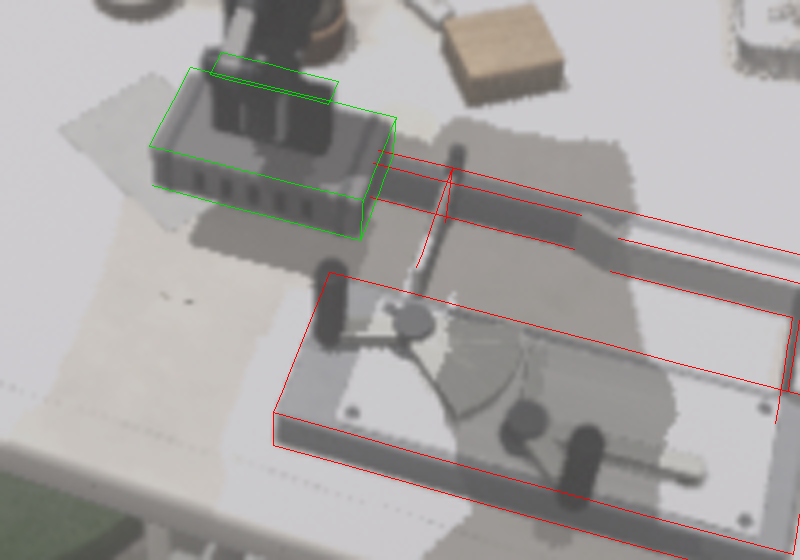

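View pics/ovt3.png

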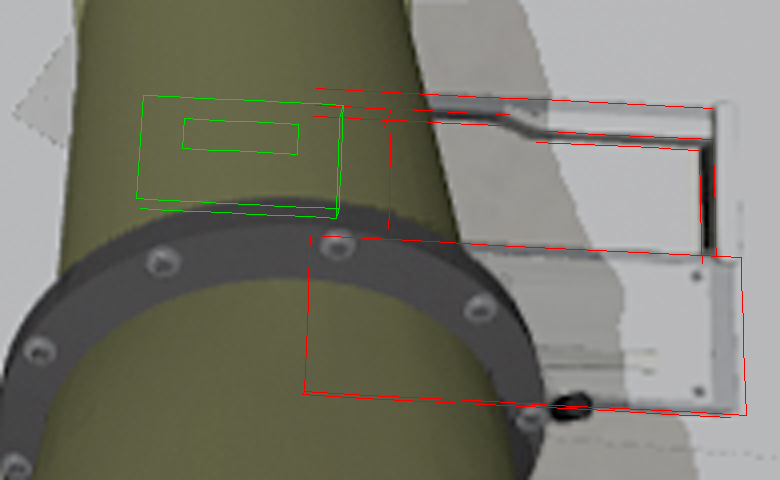

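```bash
cat > a4.py <<'E'
from h import *
arm.move_straight(bw(-.085,.002,.055),vel=.12)
arm.move_straight(bw(-.085,.002,.0405),vel=.04)
print("w",arm.read_gripper_width(),arm.read_force().round(2),arm.read_ee_pos().round(4),arm.read_clock())
cv2.imwrite("pics/side4.png",arm.camera("side"))
cv2.imwrite("pics/top4.png",arm.camera("top"))
E
python3 a4.py;python3 t3.py 4 -.085 .002 0
```

```text
w 0.175816908506025 [-0.18  0.53 -3.42] [ 0.6168 -0.088   0.0403] 8.8583
```

View pics/ovs4.png

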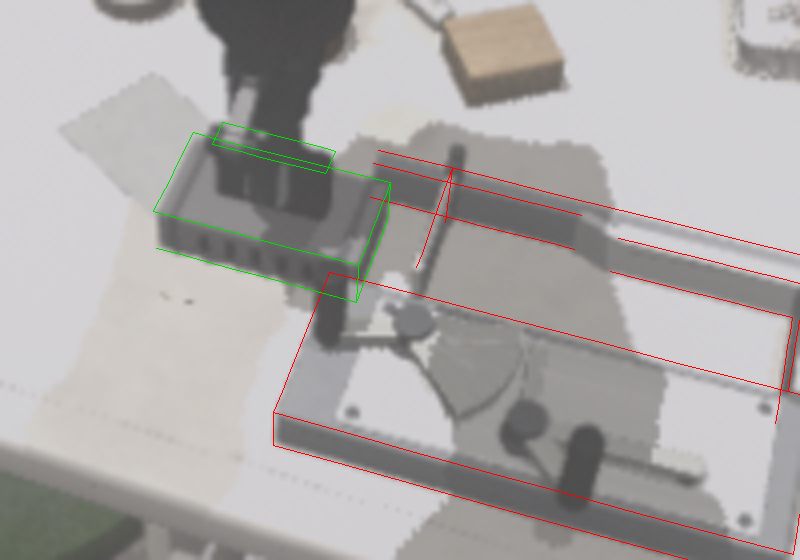

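```bash
cat > a5.py <<'E'
from h import *
for x,y in ((-.05,.002),(-.01,.002),(.03,.001),(.06,.001),(.09,.0005)):
    arm.move_straight(bw(x,y,.0402),vel=.08)
    f=arm.read_force(); print(x,"w",round(arm.read_gripper_width(),3),f.round(2),arm.read_clock())
    if np.linalg.norm(f[:2])>15: print("STOP"); break
cv2.imwrite("pics/side5.png",arm.camera("side"))
cv2.imwrite("pics/top5.png",arm.camera("top"))
E
python3 a5.py;python3 t3.py 5 .09 .0005 0
```

```text
-0.05 w 0.174 [-0.9   7.54  0.39] 9.55
-0.01 w 0.174 [-4.05 -4.64  2.75] 10.2
0.03 w 0.175 [-2.35 -3.77  0.5 ] 10.85
0.06 w 0.175 [-1.88 -2.65  0.11] 11.375
0.09 w 0.176 [-1.8  -2.37 -0.23] 11.9
```

View pics/ovs5.png

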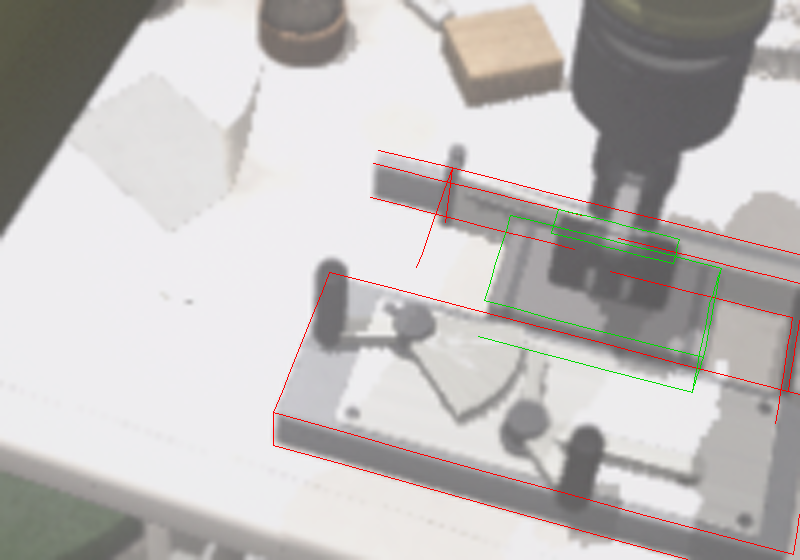

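View pics/ovt5.png

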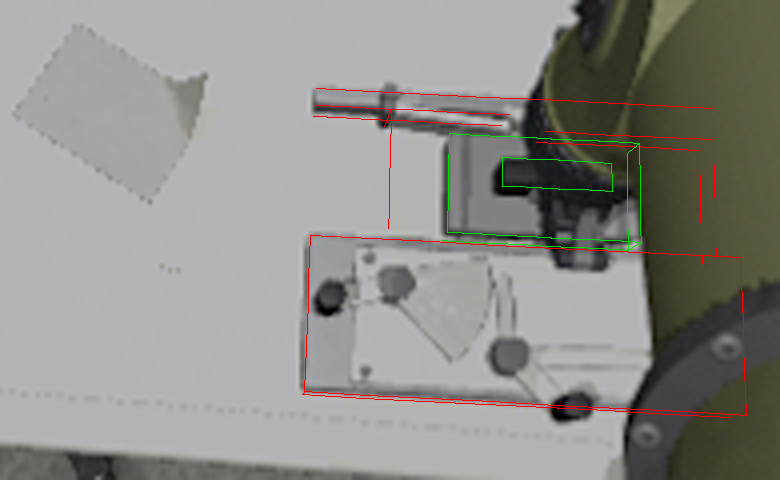

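```bash
cat > a6.py <<'E'
from h import *
ax=np.array([np.cos(BAY[2]),np.sin(BAY[2]),0]); y_=np.array([-ax[1],ax[0],0])
for x in (.11,.12,.125,.128,.130,.132,.134,.136,.138):
    arm.move_straight(bw(x,.0,.0402),vel=.05)
    f=arm.read_force(); print(x,"w",round(arm.read_gripper_width(),3),"fx,fy,fz",(f@ax).round(2),(f@y_).round(2),f[2].round(2),arm.read_clock())
    if f@ax<-14 or abs(f@y_)>15: print("STOP"); break
cv2.imwrite("pics/side6.png",arm.camera("side"))
cv2.imwrite("pics/top6.png",arm.camera("top"))
print(arm.read_ee_pos())
E
python3 a6.py;python3 t3.py 6 .133 .00 0
```

```text
0.11 w 0.177 fx,fy,fz 0.75 -2.17 -0.91 12.55
0.12 w 0.175 fx,fy,fz 0.02 -1.45 0.07 12.9
0.125 w 0.178 fx,fy,fz 0.77 -0.06 -1.92 13.15
0.128 w 0.174 fx,fy,fz 0.09 0.02 -2.16 13.4
0.13 w 0.178 fx,fy,fz -0.12 -0.12 -1.49 13.65
0.132 w 0.178 fx,fy,fz 1.01 0.18 -1.08 13.9
0.134 w 0.173 fx,fy,fz -3.22 -0.05 -0.28 14.15
0.136 w 0.175 fx,fy,fz -7.52 -1.07 2.25 14.4
0.138 w 0.178 fx,fy,fz -11.45 -2.33 4.86 14.65
[ 0.62188265 -0.30619152  0.0404052 ]
```

View pics/ovs6.png

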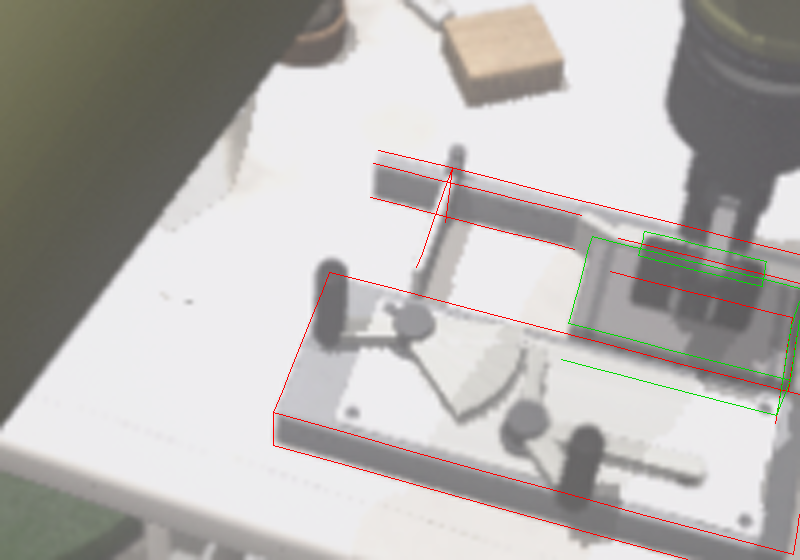

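View pics/ovt6.png

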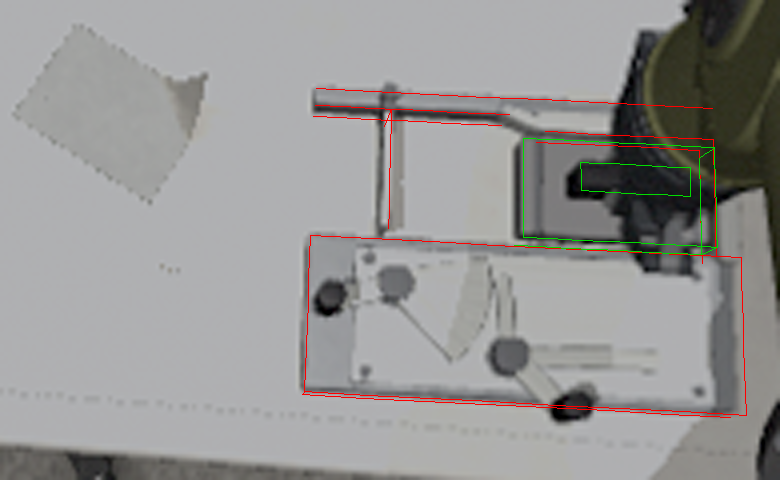

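```bash
cat > a7.py <<'E'
from h import *
arm.move_straight(bw(.1345,0,.0402),vel=.05)
print(arm.read_force().round(2))
arm.let_go(); print("w",arm.read_gripper_width(),arm.read_force().round(2))
arm.move_straight(bw(.133,0,.16),vel=.15)
print(arm.read_force().round(2),arm.read_q().round(2),arm.read_clock())
def arc(piv,a0,da,flip,q):
    pass
for n,piv,a0 in (("bar",(.0063,-.0605),np.radians(195)),("hold",(.070,-.096),np.radians(-45))):
    for k in (0,1):
        out=[]
        for d in (0,.65,1.309):
            a=a0+d; p=bw(piv[0]+.04*np.cos(a),piv[1]+.04*np.sin(a),.05)
            q=arm.ik(p,rot(BAY[2]+a+np.pi/2+k*np.pi)); out.append(None if q is None else np.round(q,2).tolist())
        print(n,k,out)
E
python3 a7.py
```

```text
[-0.91  6.07  1.68]
w 1.0027352137575307 [ 0.18  0.48 -0.24]
[ 0.03 -0.02 -0.35] [ 0.61  0.68 -0.35  1.4   0.24  1.11  0.25] 16.6333
bar 0 [[-0.04, 0.65, 0.4, 1.88, -0.38, 0.68, -2.26], [0.1, 0.61, 0.23, 1.93, -0.22, 0.63, -1.73], [0.26, 0.6, 0.05, 1.92, -0.05, 0.62, -1.19]]
bar 1 [[0.45, 0.64, -0.37, 1.88, 0.35, 0.69, 0.17], [0.58, 0.64, -0.51, 1.92, 0.47, 0.7, 0.72], [0.73, 0.68, -0.69, 1.92, 0.62, 0.77, 1.29]]
hold 0 [[0.56, 0.62, -0.15, 1.87, 0.14, 0.66, -0.43], [0.64, 0.66, -0.29, 1.8, 0.27, 0.72, 0.1], [0.7, 0.7, -0.44, 1.74, 0.4, 0.78, 0.62]]
hold 1 [[1.0, 0.78, -0.9, 1.87, 0.78, 0.9, 2.1], [1.06, 0.87, -1.06, 1.8, 0.89, 1.04, 2.68], [0.24, 0.7, 0.33, 1.75, -0.31, 0.74, -1.87]]
```

```bash
cat > a8.py <<'E'
from h import *
piv=(.0063,-.0605); a0=np.radians(195)
P_=lambda a,z:bw(piv[0]+.04*np.cos(a),piv[1]+.04*np.sin(a),z)
O_=lambda a:rot(BAY[2]+a+np.pi/2+np.pi)
arm.move_ptp(P_(a0,.14),O_(a0))
cv2.imwrite("pics/side8.png",arm.camera("side")); cv2.imwrite("pics/top8.png",arm.camera("top"))
arm.move_straight(P_(a0,.05),vel=.12)
cv2.imwrite("pics/side8b.png",arm.camera("side"))
print(arm.read_ee_pos().round(4),P_(a0,.05),arm.read_force().round(2),arm.read_clock())
E
python3 a8.py;python3 t3.py 8 .133 .00 0
python3 - <<'E'
import cv2,numpy as np
a=cv2.imread("pics/side8b.png")[170:310,220:380]
cv2.imwrite("pics/s8b.png",cv2.resize(a,None,fx=4,fy=4))
E
```

```text
[ 0.5463 -0.143   0.0507] [ 0.54568513 -0.14285996  0.05      ] [-0.37 -0.61 -0.08] 18.4333
```

View pics/ovs8.png

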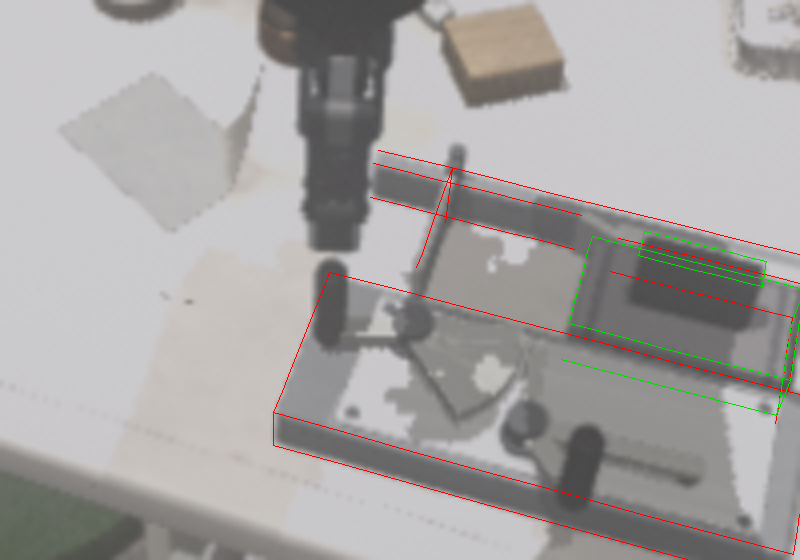

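View pics/s8b.png

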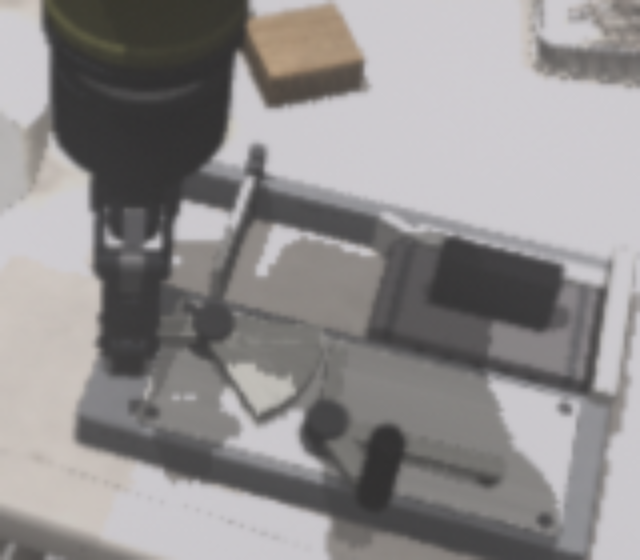

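View pics/ovt8.png

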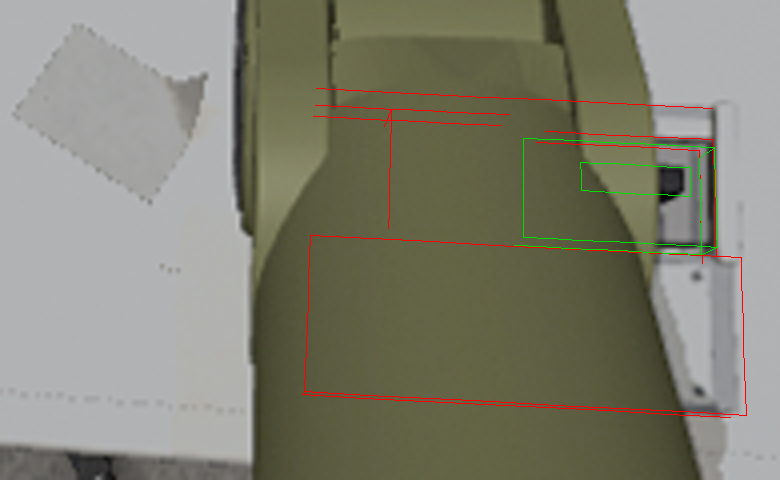

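```bash
cat > a9.py <<'E'
from h import *
piv=(.0063,-.0605); a0=np.radians(195)
P_=lambda a,z:bw(piv[0]+.04*np.cos(a),piv[1]+.04*np.sin(a),z)
O_=lambda a:rot(BAY[2]+a+np.pi/2+np.pi)
arm.clamp(); g=arm.read_gripper_width(); print("w",g,arm.read_force().round(2))
if .1<g<.3:
    for d in list(np.linspace(0,1.30,8)[1:]):
        arm.move_straight(P_(a0+d,.05),O_(a0+d),vel=.04)
        f=arm.read_force(); print(round(d,2),"w",round(arm.read_gripper_width(),3),f.round(2),arm.read_clock())
        if np.linalg.norm(f)>30: print("STOP");break
cv2.imwrite("pics/side9.png",arm.camera("side")); cv2.imwrite("pics/top9.png",arm.camera("top"))
E
python3 a9.py;python3 t3.py 9 .133 .00 0
```

```text
w 0.17094060461919208 [-5.68 -0.64  7.6 ]
0.19 w 0.168 [-5.41  0.83  7.6 ] 19.4167
0.37 w 0.168 [-4.69  0.98  7.59] 19.75
0.56 w 0.174 [-5.11  1.19  8.02] 20.0833
0.74 w 0.169 [-7.19  0.5   8.68] 20.4167
0.93 w 0.171 [-7.26  0.2   9.39] 20.75
1.11 w 0.169 [-6.99  0.07 10.98] 21.0833
1.3 w 0.168 [-7.8  -0.16 10.15] 21.4167
```

View pics/ovs9.png

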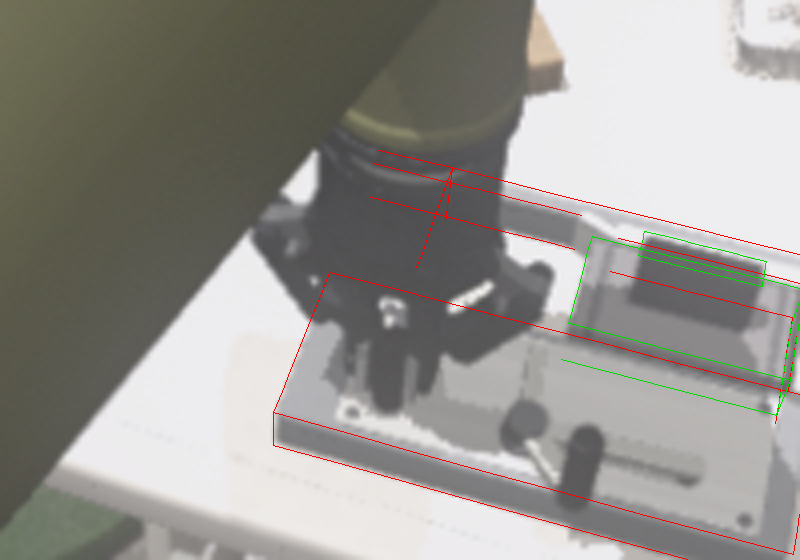

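```bash
cat > a10.py <<'E'
from h import *
arm.let_go()
p=arm.read_ee_pos(); arm.move_straight([p[0],p[1],.16],vel=.15)
piv=(.070,-.096); a0=np.radians(-45)
P_=lambda a,z:bw(piv[0]+.04*np.cos(a),piv[1]+.04*np.sin(a),z)
O_=lambda a:rot(BAY[2]+a+np.pi/2)
arm.move_ptp(P_(a0,.16),O_(a0))
cv2.imwrite("pics/side10.png",arm.camera("side")); cv2.imwrite("pics/top10.png",arm.camera("top"))
print(arm.read_ee_pos().round(4),P_(a0,.16),arm.read_force().round(2),arm.read_clock())
E
python3 a10.py;python3 t3.py 10 .133 .00 0
```

```text
[ 0.4963 -0.2747  0.1597] [ 0.49630098 -0.27506456  0.16      ] [ 0.1   0.77 -0.17] 24.75
```

View pics/ovs10.png

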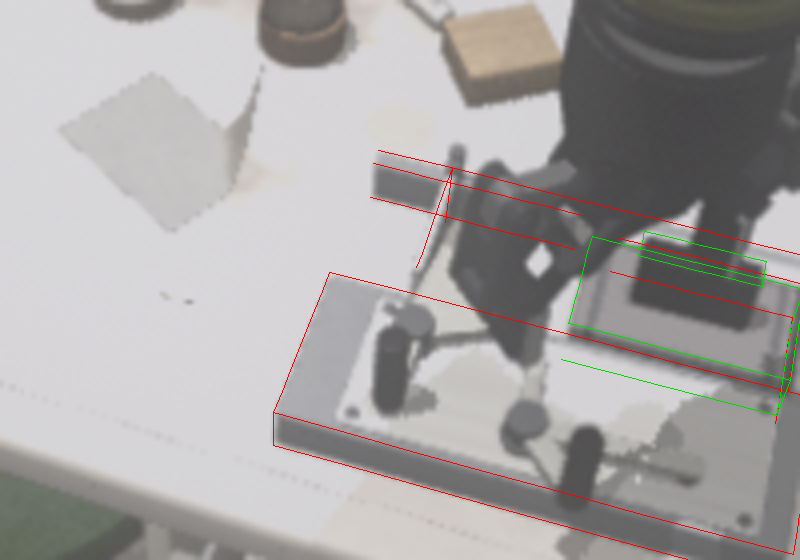

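View pics/ovt10.png

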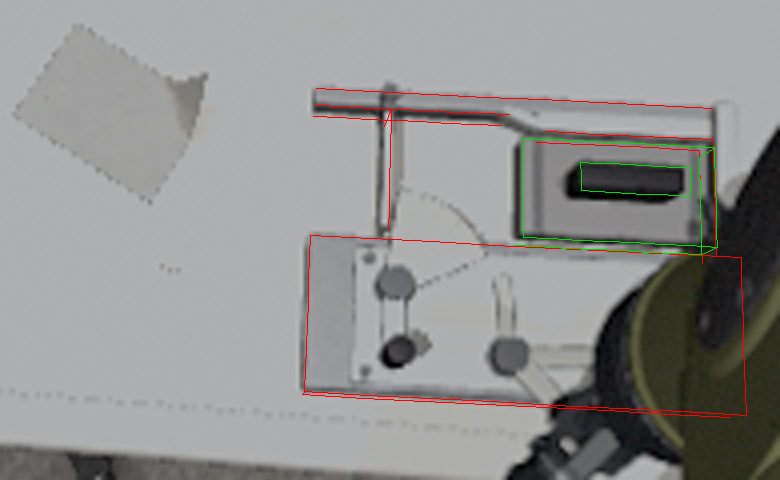

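```bash
cat > a11.py <<'E'
from h import *
piv=(.070,-.096); a0=np.radians(-45)
P_=lambda a,z:bw(piv[0]+.04*np.cos(a),piv[1]+.04*np.sin(a),z)
O_=lambda a:rot(BAY[2]+a+np.pi/2)
arm.move_straight(P_(a0,.05),vel=.12)
print(arm.read_force().round(2))
arm.clamp(); g=arm.read_gripper_width(); print("w",g,arm.read_force().round(2))
if .1<g<.3:
    for d in list(np.linspace(0,1.30,8)[1:]):
        arm.move_straight(P_(a0+d,.05),O_(a0+d),vel=.04)
        f=arm.read_force(); print(round(d,2),"w",round(arm.read_gripper_width(),3),f.round(2),arm.read_clock())
        if np.linalg.norm(f)>30: print("STOP");break
cv2.imwrite("pics/side11.png",arm.camera("side")); cv2.imwrite("pics/top11.png",arm.camera("top"))
E
python3 a11.py;python3 t3.py 11 .133 .00 0
```

```text
[ 0.52 -0.14 -0.13]
w 0.1677485187317437 [-1.    0.27  3.49]
0.19 w 0.17 [-1.97  2.37  6.07] 26.8
0.37 w 0.168 [-2.6   2.31  7.49] 27.1333
0.56 w 0.171 [-4.3   3.79  8.51] 27.4667
0.74 w 0.168 [-5.99  4.87  9.43] 27.8
0.93 w 0.169 [-7.68  5.85 11.34] 28.1333
1.11 w 0.169 [-9.88  5.06 11.98] 28.4667
1.3 w 0.166 [-15.51   5.7   16.43] 28.8
```

View pics/ovs11.png

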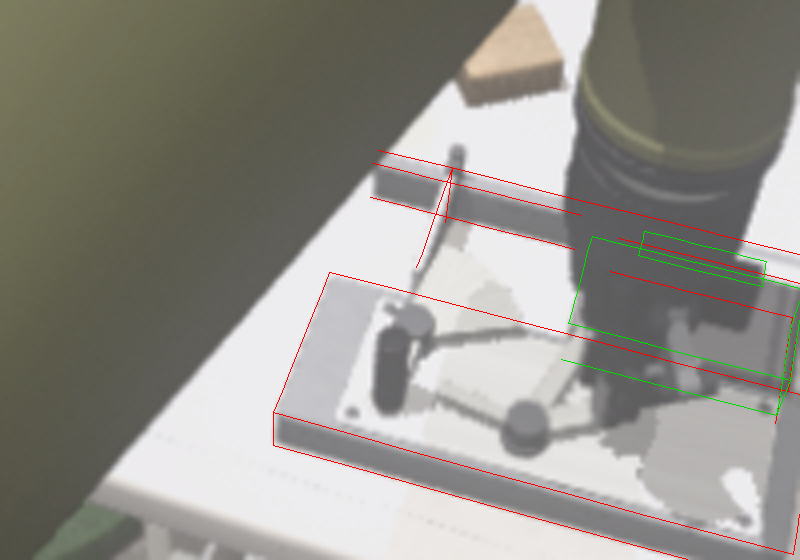

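```bash
cat > a12.py <<'E'
from h import *
arm.let_go(); print(arm.read_force().round(2))
p=arm.read_ee_pos(); arm.move_straight([p[0],p[1],.18],vel=.15)
print(arm.read_force().round(2))
arm.move_ptp([.44,.06,.26],rot(0.03)); print(arm.read_clock(),arm.read_q().round(2))
cv2.imwrite("pics/side12.png",arm.camera("side")); cv2.imwrite("pics/top12.png",arm.camera("top"))
for q in ("tin","pitch_block","offcut"): print(q,[(np.round(d["centre"]).tolist(),round(d["conf"],2)) for d in arm.boxes_of(q,"top")][:2])
E
python3 a12.py;python3 t3.py 12 .133 .00 0
```

```text
[ 1.46  0.05 -0.34]
[-0.68  0.16 -0.48]
31.9667 [ 0.35  0.24 -0.68  1.89  0.17  1.07 -0.37]
tin [([206.0, 150.0], 0.66)]
pitch_block [([244.0, 151.0], 0.65)]
offcut [([298.0, 150.0], 0.76), ([333.0, 242.0], 0.46)]
```

View pics/ovs12.png

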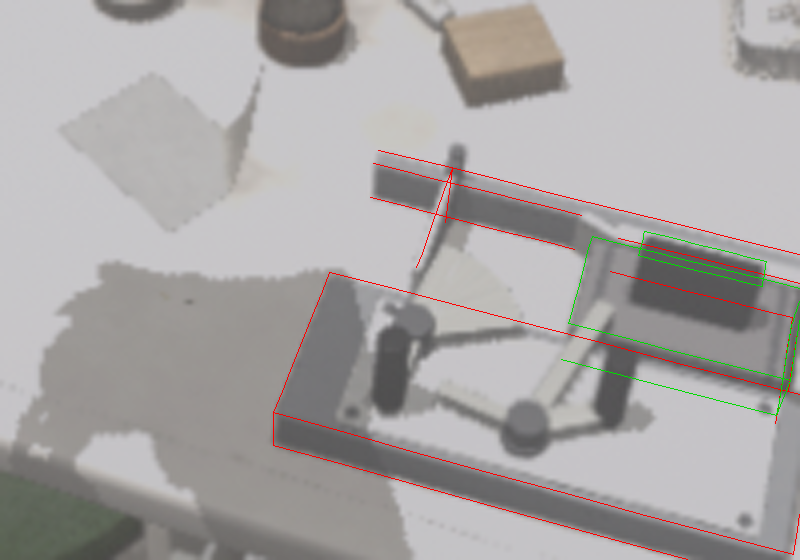

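View pics/ovt12.png

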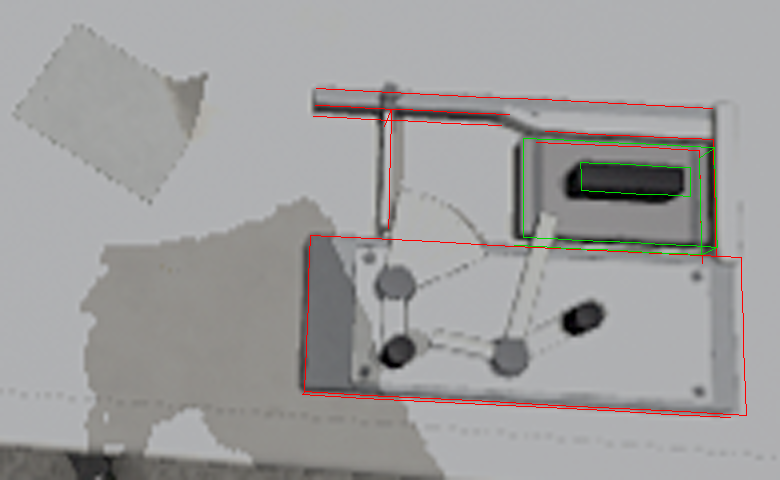

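Run:
```python
from h import *
iv=lambda X:Ro.from_euler('z',-BAY[2]).apply(X-np.r_[BAY[:2],0])
for n,u,piv in (("bar",(404,348),(.0063,-.0605)),("hold",(590,313),(.07,-.096))):
    X=iv(atz("top",(200+u[0]/4-.5,170+u[1]/4-.5),.084)); print(n,X.round(4),np.degrees(np.arctan2(X[1]-piv[1],X[0]-piv[0])).round(1),np.hypot(X[1]-piv[1],X[0]-piv[0]).round(4))
a=cv2.imread("pics/top12.png")[190:240,280:390]; cv2.imwrite("pics/f.png",cv2.resize(a,None,fx=7,fy=7,interpolation=cv2.INTER_CUBIC))
print(arm.read_force().round(2))
```

```text
bar [ 0.0065 -0.1004  0.084 ] -89.7 0.0399
hold [ 0.1042 -0.077   0.084 ] 29.1 0.0392
[0.11 0.45 0.32]
```

View pics/f.png

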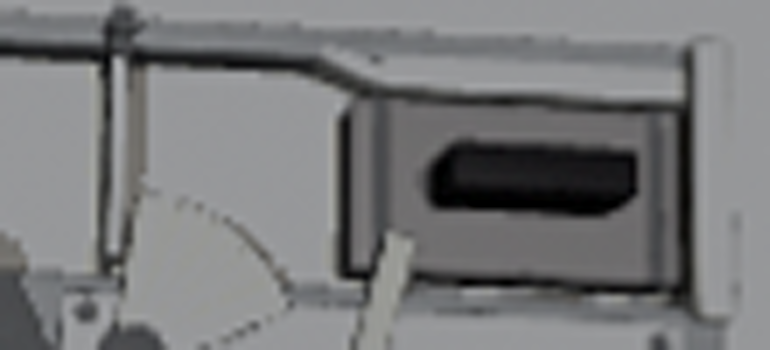

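```bash
python3 -c "
from plant import arm
print(arm.finish_job())"
```

```text
the job is handed in; nothing more can be done
None
```

The cassette is loaded in the bay, the gate bar and hold-down arm are both set, and I handed the job in after about 32 s on the robot's clock. No verdict is reported, so what follows rests on my own checks.

**What I did:** I gripped the cassette by its rib and set it down in the mouth of the lane. I then slid it along the desk through the gate, keeping hold of it, until the stop pushed back. Contact came at about x = 133 mm, and I stopped pushing at about 11 N. After letting go I gripped each knob in turn and swung the bar, then the hold-down arm, to their stops.

**Last checks:**
- **Cassette and gate:** the final pictures show the cassette flat and straight at the back stop, with the leaf shut behind it. I did not measure its final position separately.
- **Gate bar:** the knob reads -90° in the bay frame, where -90° is expected at the stop.
- **Hold-down arm:** the knob reads 29°, where 30° is expected. The long arm lies over the cassette's rear corner.
- **Bystanders:** the tin, pitch block and offcut show at their original pixels, within about 3 px.
- **Robot:** it stands clear, with the force reading about 0.6 N.

**Disagreements:** the top and side views differ by about 2 mm on the bay's position, which is the stated calibration error. The gate's hinge post measured about 13 mm further out than the y = 39 mm given, and I left this unexplained. The other bay features fitted, so I did not rely on it.

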